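Open the earth link of a radio set: two screw clamps of unlike thread hand

ROBOT

A 6-joint arm with a two-finger parallel gripper is mounted at the origin on the work surface. World frame = base frame: x ahead of the robot, y to its left, z up, the work surface at z = 0. Lengths are in m, angles in rad, forces in N, time in s.
With the tool pointing down it reaches from about 0.3 to 0.85 m from the base axis. Payload 5.4 kg.
Tool frame: the origin (TCP) lies at the centre of the arm's flange, where the gripper is bolted on; the fingertips stand 173 mm ahead of it and the grasp point (between the pads) lies 155 mm ahead of it; z points along the fingers, y is the line along which they close (so a half turn about z gives the same grasp; the last joint's range is limited). The gripper opens to 85 mm and grips with 20 to 120 N. Pads are 22 mm wide; open, the fingers measure 114 mm over their backs; the gripper's body (76 mm by 85 mm) begins 54 mm behind the grasp point. The pads swing forward as they close: fully open they stand 13 mm farther back than shut.
Start: joints at [-1.457, 0.158, 1.597, -0, 1.386, -0.21], TCP at [0.183, -0.545, 0.405] pointing down, gripper open.
Joint ranges: [-2.91, 2.91], [-0.94, 2.29], [0.18, 2.7], [-1.29, 4.43], [0.17, 2.64], [-3, 3]. Speed limits (rad/s): [2.57, 2.57, 3.14, 3.14, 3.14, 3.14].

INTERFACE

Orientations are given as a rotation vector (axis times angle).
In Python, from rig import manip gives the robot as it stands. The module is installed in compiled form; this text tells all that it offers. Calls block until the motion is done:
- manip.reach(position, orientation): joint-space move of the TCP to a pose.
- manip.line_to(position, rate=0.15, ori=None): straight line of the TCP; ori=None keeps the orientation; rate is the mean speed in m/s.
- manip.move_joints(angles): joint-space move.
- manip.command_gripper(opening, f_grip=None): finger opening in m; f_grip is the grip in N (None keeps the last); returns when the fingers have stopped.
- manip.dwell(seconds).
- manip.solve_ik(position, orientation): joint angles nearest the present ones, or None.
- manip.get_image(name): name is "scene" or "top"; returns (picture, depth): 420x560x3 uint8, blue, green, red; 420x560 float32, m along the optical axis (not along the pixel's ray), 0 where there is no reading.
- manip.get_calibration(name): a dict with "vfov" (degrees; the focal length in pixels is half the picture's height over the tangent of half this angle, whatever the lens; pixels are square), "cx", "cy" (the principal point, pixels), "rvec" (rotation vector, rad) and "tvec" (3), from world to camera coordinates, as OpenCV has them. Camera axes: x right, y down, z forward; pixel columns grow to the right and rows downward; lengths in m; the calibration is good to about 2 mm. A picture is of the moment at which its call begins. get_calibration takes no time and is no camera call.
A pose or a line that the arm cannot do raises manip.Unreachable and nothing moves.
- manip.sign_off(): hands the job in; it is judged then, once.
Readings, each from a call of its own:
- manip.read_t(): time.
- manip.read_joint_positions(): joint angles.
- manip.read_joint_velocities(): joint speeds.
- manip.read_tau(): joint torques, N m.
- manip.read_eef_pos(): TCP position.
- manip.read_tool_rot(): TCP orientation.
- manip.read_contact_force(): force on the tool from outside, world axes, zero at the start.
- manip.read_wrist_torque(): the same for the moment, N m.
- manip.read_gripper_width(): finger opening in m.
- manip.read_grip_force(): force on a finger pad.
Only numpy, scipy, OpenCV 4.12 (cv2) and the standard library are available. Lean on these libraries where they do the work, as an engineer would, in place of code of your own. Each camera call takes 0.05 s, during which the arm holds its last target. There are 200 camera calls.

TASK

Take out the copper earth link that the two lever clamps hold on the grey terminal block and lay it (not drop it) flat in the metal tray. One clamp has an ordinary right-hand thread and the other a left-hand thread, unmarked and not always on the same side, so feel by light tries one way and the other how each loosens, swing both levers wide open and leave them so; never force a lever or pull at the link while it is clamped. Leave the other things on the desk alone.

Things in the scene. Friction and masses are not known exactly. Their poses are not given: they have to be found in the camera images.
- block: grey terminal block screwed to the desk, 115 x 320 x 45 mm high. Origin at the middle of its underside; z up; its long side lies along its y axis; the link lies along the side towards its -x, the clamp levers point to its +x when tight. 'Left' is its +y side, 'right' its -y side.
- hub_left (a point): point on the vertical turning axis of the left clamp, at the block's top (45 mm over the desk); x = +15, y = +120 mm in the block's frame. Steel hub, 26 mm across, 46 mm above the block's top. A dog under it, 36 mm long from the axis, 16 mm wide, points opposite to the lever, over the link; from 1.2 rad of lever turn on it is clear of the link.
- hub_right (a point): the same for the right clamp, at x = +15 mm, y = -120 mm in the block's frame.
- handle_left (a point): centre of the top end of the left lever's grip: an upright black round post 18 mm across and 44 mm tall, its top 120 mm over the desk, at the end of the lever arm 65 mm from the clamp's axis; moves with the lever. The arm (14 mm wide, top 88 mm over the desk) joins it to the hub. When tight the arm points along the block's +x.
- handle_right (a point): the same for the right lever.
- lever_left (a joint): turn of the left clamp's hub by its lever, rad; 0 when tight (as at the start), positive anticlockwise seen from above. A right-hand thread loosens anticlockwise, a left-hand one clockwise; exactly one of the two clamps is left-handed, at random, and nothing shows which. The wrong way it comes up solid within about 0.1 rad.
- lever_right (a joint): the same for the right lever. The loosening way either lever turns with steady friction, about 5 N at the grip post, stays where it is left and has its end stop at 1.6 rad.
- bend_left (a joint): bend of the left lever's springy arm against its hub, rad; 0 when unloaded, about 0.007 rad per newton at the grip post, so about 0.035 while turning against the thread's friction. Over 0.22 rad (about 30 N) the arm is spoilt.
- bend_right (a joint): the same for the right lever.
- link_grip (a point): centre of the black grip block in the middle of the copper link: 16 mm thick (x), 50 mm long (y), 40 mm high, on a copper bar 25 x 270 x 6 mm (long along y; 0.25 to 0.45 kg in all). The point is 26 mm above the link's underside, 71 mm over the desk at the start. The link lies on the block's top between ribs 5 mm high; once both dogs are clear it lifts straight up.
- tray: open aluminium tray fixed on the desk, 320 mm (along its x) by 120 mm (along its y), 35 mm high, walls and floor 4 mm. Origin at the centre of its underside. The link fits in it lengthways (link's long side along the tray's x, either way round).
- mug: white mug, 76 mm across, 90 mm high, a bystander; origin under its centre.
- screwdriver: screwdriver lying on the desk, a bystander.
- microphone: desk microphone on a round 100 mm foot, 176 mm tall, a bystander; origin under its centre.
- morse_key: telegraph key, 110 x 75 mm, 50 mm high, a bystander; origin under its centre.

How it is judged:
By the outcome, as a careful person would: the job done as asked, in the order asked, and still so for the second after the job is handed in, with the robot touching nothing.
It also fails if it takes over 72 s, if anything falls off the work surface, if the arm or the gripper's body presses on something with over 40 N, if the wrist force passes 120 N, or if a joint passes its speed limit or range.

## Working session

There is one attempt and no reset: what is moved stays moved. The work goes in short steps, each a Python script; the robot and the scene stay as the last script left them, time stands still between calls to the robot, and variables do not carry over. Pictures are saved under pics/ and viewed, at most 10 in all, crops included, and the job is handed in when it is done.

```bash
mkdir -p pics
cat > h.py <<'E'
import numpy as np, cv2
from rig import manip as m
def cal(n):
    c=m.get_calibration(n); f=210/np.tan(np.radians(c['vfov'])/2)
    R=cv2.Rodrigues(np.array(c['rvec'],float))[0]; t=np.array(c['tvec'],float).ravel()
    return f,c['cx'],c['cy'],R,t
def ray(n,u,v,z):
    f,cx,cy,R,t=cal(n); C=-R.T@t; d=R.T@np.array([(u-cx)/f,(v-cy)/f,1]); return C+d*(z-C[2])/d[2]
def cloud(n,dep):
    f,cx,cy,R,t=cal(n); v,u=np.mgrid[:dep.shape[0],:dep.shape[1]]
    P=np.stack([(u-cx)/f*dep,(v-cy)/f*dep,dep],-1); return (P-t)@R
def proj(n,p):
    f,cx,cy,R,t=cal(n); q=R@np.array(p)+t; return q[0]/q[2]*f+cx,q[1]/q[2]*f+cy
E
python3 - <<'E'
from h import *
for n in("scene","top"):
    im,d=m.get_image(n); cv2.imwrite(f"pics/{n}0.png",im); np.save(f"{n}0.npy",d)
    f,cx,cy,R,t=cal(n); print(n,f,cx,cy,-R.T@t,R.round(2).tolist(),m.get_calibration(n))
print(m.read_tool_rot(),m.read_t())
E
```

```text
scene 399.62910655545903 276.44111255800317 206.32465543091962 [1.00960055 0.35555463 0.81909113] [[-0.74, 0.67, 0.01], [0.51, 0.57, -0.64], [-0.43, -0.47, -0.77]] {'vfov': 55.442707282553506, 'cx': 276.44111255800317, 'cy': 206.32465543091962, 'rvec': array([ 0.98406476,  2.55847684, -0.91437612]), 'tvec': array([ 0.50117664, -0.20265308,  1.23465636])}
top 380.3896485538456 282.1619664871482 211.70989806183763 [ 0.42356059 -0.09192695  1.08757402] [[-0.02, -1.0, -0.02], [-0.98, 0.02, -0.19], [0.19, 0.01, -0.98]] {'vfov': 57.803147525681055, 'cx': 282.1619664871482, 'cy': 211.70989806183763, 'rvec': array([ 2.09463688, -2.13029049,  0.18940918]), 'tvec': array([-0.06708768,  0.62684692,  0.98652602])}
[-3.09873891e+00 -5.06083265e-01 -1.44263957e-04] 0.1
```

View pics/scene0.png

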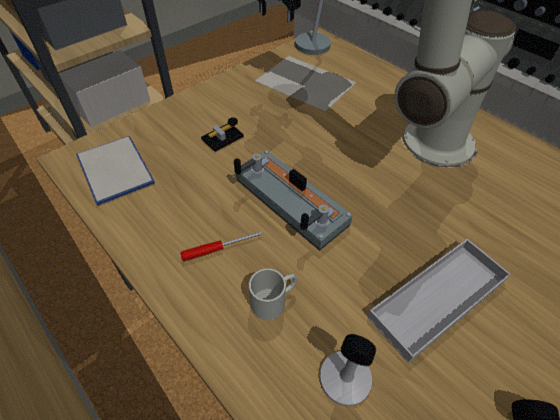

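View pics/top0.png

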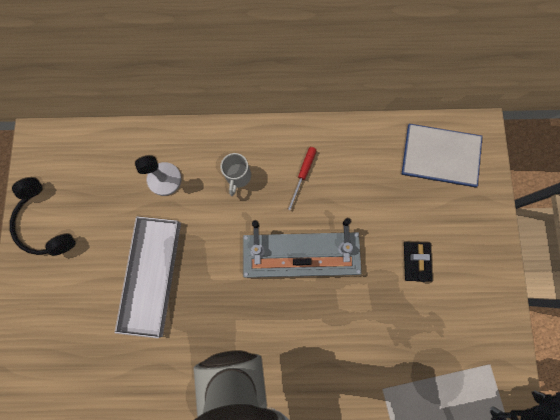

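The scene view shows the block with its link (grip at 297,180) and posts at (238,165) and (305,220), with the tray at (440,297). The top view shows the block at (303,255), posts near (255,225) and (347,222), link grip at (302,262), and the tray at (148,276). Next I'll measure these.

```bash
cat > meas.py <<'E'
from h import *
out={}
for n,bb,tb in(("top",(235,210,370,285),(110,210,185,342)),("scene",(225,145,360,250),(360,235,515,360))):
    im=cv2.imread(f"pics/{n}0.png"); d=np.load(f"{n}0.npy"); P=cloud(n,d); hsv=cv2.cvtColor(im,cv2.COLOR_BGR2HSV)
    def box(b): k=np.zeros(d.shape,bool); k[b[1]:b[3],b[0]:b[2]]=1; return k
    B=box(bb)&(d>0); T=box(tb)&(d>0)
    desk=(d>0)&(abs(P[...,2])<.02); print(n,"desk z med",np.median(P[...,2][desk]))
    k=B&(P[...,2]>.036)&(P[...,2]<.06); r=cv2.minAreaRect((P[k][:,:2]*1000).astype(np.float32)); print(" blk top z",np.median(P[k][:,2]),"rect mm",r)
    cop=B&(hsv[...,0]<14)&(hsv[...,1]>130)&(hsv[...,2]>90); v,u=np.nonzero(cop)
    W=np.array([ray(n,a,b,.051) for a,b in zip(u,v)]); print(" copper",len(u),cv2.minAreaRect((W[:,:2]*1000).astype(np.float32)))
    blk=(B&(im.max(2)<45)).astype(np.uint8)
    c,l,s,ce=cv2.connectedComponentsWithStats(blk)
    for i in range(1,c):
        if s[i,4]>25:
            q=P[(l==i)&(d>0)]; top=q[q[:,2]>np.percentile(q[:,2],95)-.008]
            print(" dark",s[i].tolist(),ce[i].round(1),"maxz",np.percentile(q[:,2],95).round(4),"topmean",top.mean(0).round(4))
    k=T&(P[...,2]>.026)&(P[...,2]<.05); r=cv2.minAreaRect((P[k][:,:2]*1000).astype(np.float32)); print(" tray rim",np.median(P[k][:,2]),r)
E
python3 meas.py
```

```text
top desk z med 0.00023516710739291432
 blk top z 0.04616449047010679 rect mm ((510.2682189941406, -128.12757873535156), (115.36775970458984, 320.43621826171875), 0.4360607862472534)
 copper 200 ((487.232666015625, -127.31149291992188), (21.103702545166016, 262.0723876953125), 0.46263375878334045)
 dark [343, 219, 8, 7, 38] [346.2 222. ] maxz 0.1225 topmean [ 0.5866 -0.2455  0.1202]
 dark [252, 221, 7, 7, 35] [255.1 224. ] maxz 0.1219 topmean [ 0.5845 -0.0074  0.1197]
 dark [293, 259, 18, 6, 104] [301.7 261.6] maxz 0.0937 topmean [ 0.4871 -0.1261  0.0907]
 tray rim 0.03333544769278589 ((460.91387939453125, 297.5300598144531), (122.05400085449219, 320.465087890625), 83.00077819824219)
scene desk z med 6.604375590999217e-05
 blk top z 0.0455014644520497 rect mm ((511.4588928222656, -126.13087463378906), (118.71955871582031, 321.48504638671875), 0.6708153486251831)
 copper 425 ((490.82666015625, -123.17068481445312), (24.401596069335938, 263.06402587890625), 0.6375083923339844)
 dark [234, 159, 9, 17, 97] [237.3 166.6] maxz 0.1201 topmean [ 0.5928 -0.2428  0.1178]
 dark [289, 169, 17, 22, 237] [297.2 179.4] maxz 0.0923 topmean [ 0.4932 -0.1242  0.0898]
 dark [237, 178, 83, 72, 269] [290.6 218.4] maxz 0.1197 topmean [ 0.5908 -0.0033  0.1182]
 tray rim 0.03389980411562887 ((461.4925537109375, 298.8475036621094), (120.62464141845703, 322.84375), 83.02253723144531)
```

```bash
cat > lev.py <<'E'
from h import *
YAW=.0087; C=np.array([.5108,-.127]); Rb=np.array([[np.cos(YAW),-np.sin(YAW)],[np.sin(YAW),np.cos(YAW)]])
def blk(x,y): return C+Rb@np.array([x,y])
def ori(th): return np.pi*np.array([np.cos(th/2),np.sin(th/2),0])
ZG=.263
def pose(side,phi,z=ZG):
    h=blk(.015,.12*side); a=phi+YAW
    return [*(h+.065*np.array([np.cos(a),np.sin(a)])),z], ori(.9*phi+YAW)
def ftan(phi):
    a=phi+YAW; F=np.mean([m.read_contact_force() for _ in range(3)],0); return F@np.array([-np.sin(a),np.cos(a),0])
def go(side,phi,rate=.05):
    p,o=pose(side,phi); m.line_to(p,rate=rate,ori=o)
def attempt(side,s):
    """step in direction s; True if it turns freely to 0.3 rad"""
    log=[]
    for phi in np.arange(.03,.33,.03):
        go(side,s*phi,.03); m.dwell(.05); f=-s*ftan(s*phi); log.append((round(phi,2),round(f,1)))
        if f>10: break
    print("try",s,log,flush=True); return f<=10
def grab(side):
    m.command_gripper(.05,20); p,o=pose(side,0,.36); m.reach(p,o); m.line_to(pose(side,0)[0],rate=.12)
    m.command_gripper(.023,20)
    print("grabbed",m.read_contact_force().round(1),m.read_gripper_width(),m.read_grip_force(),m.read_joint_positions().round(2),m.read_t(),flush=True)
def swing(side,s,end=1.5):
    log=[]
    for phi in np.r_[np.arange(.4,end-.05,.1),end]:
        go(side,s*phi); f=-s*ftan(s*phi); log.append(round(f,1))
        if f>14: print("STOP",phi); break
    print("swing",log,m.read_t())
def release(side):
    m.command_gripper(.04); p=m.read_eef_pos(); m.line_to([p[0],p[1],.36],rate=.2); print("rel",m.read_t())
E
python3 - <<'E'
from lev import *
print("noise",[m.read_contact_force().round(2) for _ in range(3)])
grab(-1); 
s=1; ok=attempt(-1,1)
if not ok: go(-1,0); s=-1; ok=attempt(-1,-1)
print(ok,s)
E
```

```text
noise [array([0.83, 0.75, 0.61]), array([0.83, 0.75, 0.61]), array([0.83, 0.75, 0.61])]
grabbed [ 0.2 -0.6  0.4] 0.022935073203058133 0.0 [-0.58  0.46  1.51  0.    1.17  0.98] 3.7167
try 1 [(np.float64(0.03), np.float64(-0.3)), (np.float64(0.06), np.float64(0.8)), (np.float64(0.09), np.float64(3.4)), (np.float64(0.12), np.float64(4.1)), (np.float64(0.15), np.float64(5.2)), (np.float64(0.18), np.float64(5.7)), (np.float64(0.21), np.float64(8.0)), (np.float64(0.24), np.float64(9.6)), (np.float64(0.27), np.float64(11.7))]
try -1 [(np.float64(0.03), np.float64(3.4)), (np.float64(0.06), np.float64(4.3)), (np.float64(0.09), np.float64(4.9)), (np.float64(0.12), np.float64(4.8)), (np.float64(0.15), np.float64(4.3)), (np.float64(0.18), np.float64(4.6)), (np.float64(0.21), np.float64(4.0)), (np.float64(0.24), np.float64(4.8)), (np.float64(0.27), np.float64(4.1)), (np.float64(0.3), np.float64(4.3)), (np.float64(0.33), np.float64(4.3))]
True -1
```

The right clamp is the left-handed one: it turns clockwise at a steady 4–5 N, and anticlockwise came up solid. I'll swing it open, then feel the left one.

Run:
```python
from lev import *
swing(-1,-1,1.56); release(-1)
grab(1)
s=1; ok=attempt(1,1)
if not ok: go(1,0); s=-1; ok=attempt(1,-1)
print(ok,s)
if ok: swing(1,s,1.56); release(1)
im,d=m.get_image("scene"); cv2.imwrite("pics/s1.png",im[130:270,200:380].repeat(4,0).repeat(4,1)); np.save("s1.npy",d)
im,d=m.get_image("top"); cv2.imwrite("pics/t1.png",im); np.save("t1.npy",d)
```

```text
swing [np.float64(3.7), np.float64(5.5), np.float64(5.3), np.float64(4.0), np.float64(4.3), np.float64(4.3), np.float64(4.5), np.float64(4.1), np.float64(5.1), np.float64(4.2), np.float64(4.1), np.float64(4.4), np.float64(5.1)] 13.8333
rel 14.775
grabbed [0.6 0.6 0.3] 0.023098615547929784 0.0 [-0.22  0.34  1.67  0.    1.13  1.35] 17.5583
try 1 [(np.float64(0.03), np.float64(-0.4)), (np.float64(0.06), np.float64(-0.8)), (np.float64(0.09), np.float64(2.3)), (np.float64(0.12), np.float64(5.2)), (np.float64(0.15), np.float64(4.9)), (np.float64(0.18), np.float64(4.4)), (np.float64(0.21), np.float64(4.3)), (np.float64(0.24), np.float64(5.5)), (np.float64(0.27), np.float64(5.2)), (np.float64(0.3), np.float64(5.3)), (np.float64(0.33), np.float64(5.4))]
True 1
swing [np.float64(4.6), np.float64(4.6), np.float64(3.6), np.float64(5.0), np.float64(5.6), np.float64(5.7), np.float64(4.3), np.float64(5.3), np.float64(5.0), np.float64(4.7), np.float64(4.3), np.float64(4.6), np.float64(5.2)] 24.475
rel 25.4167
```

View pics/s1.png

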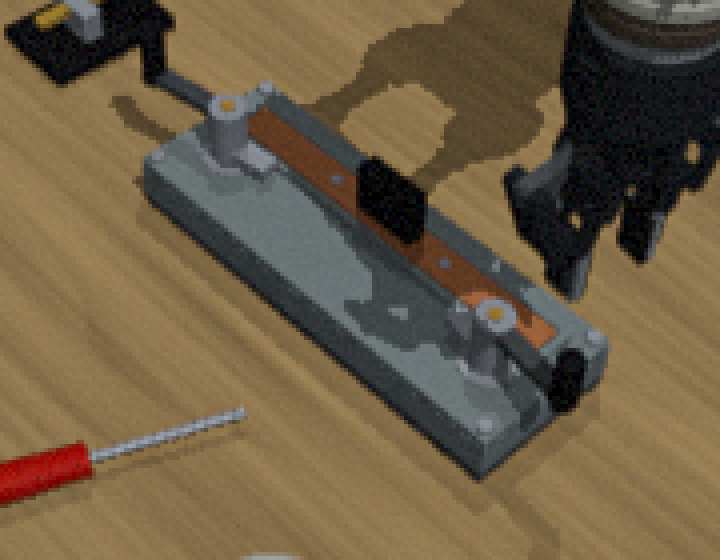

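Both levers are swung outwards and the dogs (near (262,160) and (470,330) in the crop) are clear of the link. Next is the link.

Run:
```python
from lev import *
th=np.pi/2+YAW; x,y=.4903,-.1255; z=.076+.155
m.command_gripper(.05,20); m.reach([x,y,.36],ori(th)); m.line_to([x,y,z],rate=.12); print(m.read_contact_force().round(1))
m.command_gripper(.0,20); 
for _ in range(3):
    m.dwell(.1); F=m.read_contact_force(); print(F.round(1),m.read_gripper_width(),m.read_grip_force())
    if abs(F[0])<3: break
    x+=np.sign(F[0])*.0008; m.line_to([x,y,z],rate=.02)
m.command_gripper(.0,35); m.dwell(.2); print("grip",m.read_contact_force().round(1),m.read_gripper_width(),m.read_grip_force())
for dz in(.001,.002,.004,.008,.02):
    m.line_to([x,y,z+dz],rate=.03); F=m.read_contact_force(); print(dz,F.round(1))
    if F[2]<-12: print("STUCK"); m.line_to([x,y,z],rate=.03); break
else: m.line_to([x,y,z+.15],rate=.15); m.dwell(.1)
print(m.read_contact_force().round(1),m.read_gripper_width(),m.read_wrist_torque().round(2),m.read_t())
im,d=m.get_image("scene"); cv2.imwrite("pics/s2.png",im)
```

```text
[ 0.2  0.  -0.5]
[-5.3 -0.9  5.6] 0.015700843366039857 23.887431621551514
[-2.3 -0.3  5.5] 0.015708243092204734 23.79432499408722
grip [-2.2  0.1  5.1] 0.015846419180042988 35.40227830410004
0.001 [-0.1 -0.  -2.5]
0.002 [-0.4  0.2 -3.2]
0.004 [ 0.5 -0.6 -3.5]
0.008 [ 0.3 -0.2 -3.8]
0.02 [ 0.3  0.4 -3. ]
[-0.3  0.6 -3.5] 0.015582911188052424 [ 0.05 -0.    0.03] 31.7333
```

View pics/s2.png

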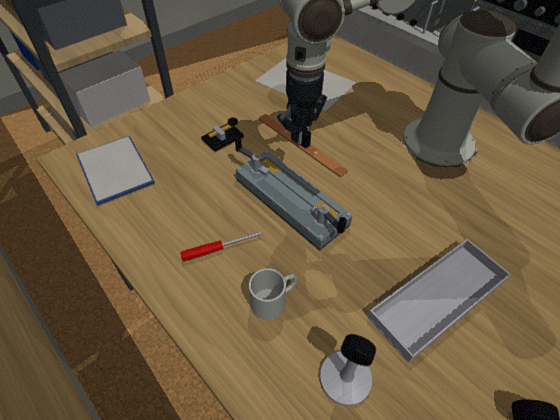

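The link is held level above the block (bar from (262,118) to (345,172)). I'll carry it to the tray.

Run:
```python
from lev import *
th=np.radians(173); x,y=.4612,.2982; z=.231-.041
m.reach([x,y,.381],ori(th)); m.dwell(.2); F0=m.read_contact_force(); print(F0.round(1),m.read_gripper_width())
m.line_to([x,y,z+.02],rate=.15); zz=z+.012; m.line_to([x,y,zz],rate=.05)
while zz>z-.008:
    m.dwell(.05); F=m.read_contact_force()
    if F[2]-F0[2]>2.5: break
    zz-=.001; m.line_to([x,y,zz],rate=.02)
print("touch",round(zz-z,4),F.round(1),m.read_t())
m.command_gripper(.035,20); m.dwell(.2); print(m.read_contact_force().round(1))
m.line_to([x,y,.36],rate=.15); m.reach([.35,.1,.42],ori(np.pi/2)); m.dwell(.2); print(m.read_t())
for n in("scene","top"):
    im,d=m.get_image(n); np.save(n+"3.npy",d); cv2.imwrite(f"pics/{n}3.png",im)
a=cv2.imread("pics/scene3.png")
P=cloud("scene",d:=np.load("scene3.npy")); hsv=cv2.cvtColor(a,cv2.COLOR_BGR2HSV)
k=np.zeros(d.shape,bool); k[235:360,360:515]=1
k&=(hsv[...,0]<14)&(hsv[...,1]>130)&(hsv[...,2]>70)&(d>0); print("cop z pct",np.percentile(P[k][:,2],[5,50,95]),cv2.minAreaRect((P[k][:,:2]*1000).astype(np.float32)))
```

```text
[ 0.  -0.3 -3.4] 0.015544869232292395
touch 0.0 [-1.3 -0.9  3.1] 38.8
[ 0.4 -0.5 -0.2]
41.7833
cop z pct [0.00771955 0.00994849 0.01246971] ((463.74530029296875, 296.5234680175781), (25.977951049804688, 269.30023193359375), 82.86957550048828)
```

View pics/scene3.png

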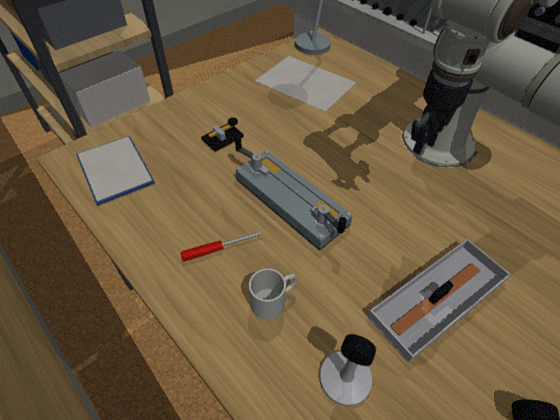

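The link lies flat in the tray, centred at about (440,297) with its top 10 mm over the desk. Both levers stand open (posts at (238,145) and (342,225)), and the other things haven't moved.

```bash
python3 -c "
from rig import manip as m; print(m.sign_off())"
```

```text
the job is handed in; nothing more can be done
None
```

The job is handed in: the earth link lies flat in the tray, and both levers are swung wide open (left anticlockwise; right clockwise, so the right clamp has the left-hand thread).

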